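Fetch the red-banded vase from the chaser's turntable

TASK

Turn the turntable by pushing the spokes on its rim until the vase with the red band comes to rest at the front, facing the yellow mark on the bench. Then tilt in under the lamp bar, take that vase by its neck and set it down gently, upright, in the middle of the round cork pad. Do not bump the lamp, do not topple or displace the other two vases, and leave the other things on the bench where they are.

Things in the scene. Friction and masses are not known exactly. Their poses are not given: they have to be found in the camera images.
- stand: Fixed steel stand of the turntable, with a lamp bar on two posts. Origin on the bench under the turntable's vertical axis; its level -x axis points to the FRONT (roughly towards the robot). A flat yellow bar, 50 x 12, painted on the bench 225 in front of the axis, marks the front. Two 20 square posts at x = -57.5, y = +-200. Below the turntable only a foot of radius 70, 12 high.
- lamp (a point): Middle of the underside of the lamp bar (stand's x = -57.5), 264 above the bench. The bar, 420 long in y, covers x = -80 to -35 of the stand, up to 295 high. It hangs over the rear half of what stands at the front place: a tool pointing straight down there hits it, so a gripper must come from the front, leaning 30 to 45 degrees back towards the robot.
- front (a point): The front place: a point of the stand (does not turn), on the turntable's top surface (50 above the bench), 85 in front of its axis.
- turntable: Light wooden disc, radius 130, 20 thick, top 50 above the bench; turns both ways without stop, needs about 1.5 N at the rim, stays where left. Origin: centre of the top. Eight level brass spokes, 12 thick, every 45 degrees (one along its +x), centre line 40 above the bench, ends at radius 175. Centre nut radius 12, 12 high. Three loose vases stand on it, 120 degrees apart, 85 from the axis.
- vase_red: The wanted vase: silver-coloured, round, 150 tall, with a red band around its belly and a red lip (the other two have dark bands and no red lip). Origin at the centre of its foot, z up. Foot radius 26, belly radius 29 at height 30; neck a straight round bar of radius 11 from height 85 to 135, lip radius 15 at the top. Loose, 0.2 to 0.45 kg.
- vase_b: Another vase of the same shape with a dark band; stays on the turntable. Origin at the centre of its foot.
- vase_c: Another vase of the same shape with a dark band; stays on the turntable. Origin at the centre of its foot.
- pad: Fixed round cork pad with a black foot, radius 55, 20 thick, on the bench beside the turntable (left or right). Origin at the centre of its underside; its top is 20 above the bench.
- bowl: Bystander: steel bowl of radius 62, height 50, with punches sticking out to about 80 high; loose on the bench, on the other side of the turntable from the pad. Origin at the centre of its underside.
- hammer: Bystander: chasing hammer lying on the bench, 200 long, 26 high, further from the robot than the pad or bowl. Origin on the bench under its handle, near mid-length.
- block: Bystander: dark steel block 90 x 90 x 50, further from the robot than the pad or bowl. Origin at the centre of its underside.
Not all that is in view belongs to the job. Of the things shaped like the pad, the cork one is meant.

How it is judged:
On the way:
1. the red-banded vase stands on the turntable at the front place, within 30 mm of its middle (20 degrees), and the turntable is at rest (horizontal distance between vase_red and front below 0.03 m and angular speed of turntable below 0.1 rad/s and z of vase_red in the frame of turntable below 0.004 m and angle between vase_red's own z axis and vertical below 0.1 rad), for 0.3 s.
At the end, for the whole second after the job is handed in: the red-banded vase stands upright (within 6 degrees) and still on the cork pad, its foot within 25 mm of the pad's middle, released; the other two vases stand upright on the turntable, within 105 mm of its axis (horizontal distance between vase_red and pad below 0.025 m and z of vase_red in the frame of pad between 0.015 and 0.025 m and angle between each of vase_red, vase_b, vase_c's own z axis and vertical below 0.1 rad and linear speed of vase_red below 0.02 m/s and distance between each of vase_b, vase_c and turntable below 0.105 m); the robot touches nothing.
It fails at once if the lamp bar, posts or stand are bumped with more than 15 N (contact force between any of the arm, the fingers, vase_red and stand above 15 N).
It fails at once if the red-banded vase is knocked over (tilted past 35 degrees) (angle between vase_red's own z axis and vertical above 0.6 rad).
It fails at once if the red-banded vase is dropped or banged onto the pad: it moves faster than 0.25 m/s less than 20 mm above the pad, or presses it with more than 50 N (contact force between vase_red and pad above 50 N or (horizontal distance between vase_red and pad below 0.06 m and z of vase_red in the frame of pad below 0.04 m and linear speed of vase_red above 0.25 m/s)).
It fails at once if one of the other two vases is tipped past 20 degrees or pushed more than 30 mm from its place on the turntable's circle (angle between any of vase_b, vase_c's own z axis and vertical above 0.35 rad or distance between any of vase_b, vase_c and turntable above 0.115 m or distance between any of vase_b, vase_c and turntable below 0.055 m).
It fails at once if the bowl, hammer or block is shifted more than 30 mm (distance of any of bowl, hammer, block from where it was at the start of the episode above 0.03 m).
It also fails if it takes over 72 s, if anything falls off the work surface, if the arm or the gripper's body presses on something with over 40 N, if the wrist force passes 120 N, or if a joint passes its speed limit or range.

ROBOT

A 6-joint arm with a two-finger parallel gripper is mounted at the origin on the work surface. World frame = base frame: x ahead of the robot, y to its left, z up, the work surface at z = 0. Lengths are in m, angles in rad, forces in N, time in s.
With the tool pointing down it reaches from about 0.275 to 0.825 m from the base axis. Payload 5.2 kg.
Tool frame: the origin (TCP) lies at the very end of the fingers, on their centre line; the grasp point (between the pads) lies 19 mm behind it; z points along the fingers, y is the line along which they close (so a half turn about z gives the same grasp; the last joint's range is limited). The gripper opens to 93 mm and grips with 3 to 60 N. Pads are 15 mm wide; open, the fingers measure 128 mm over their backs; the gripper's body (75 mm by 188 mm) begins 65 mm behind the grasp point.
Start: joints at [-1.545, 0.259, 1.535, -0, 1.348, -0.203], TCP at [0.125, -0.536, 0.219] pointing down, gripper open.
Joint ranges: [-3.14, 3.14], [-0.91, 2.08], [0.19, 2.58], [-1.22, 4.36], [0.22, 2.71], [-3.12, 3.12]. Speed limits (rad/s): [2.57, 2.57, 3.14, 3.14, 3.14, 3.14].

INTERFACE

Orientations are given as [roll, pitch, yaw] about the fixed x, y, z axes, in that order (R = Rz(yaw) Ry(pitch) Rx(roll)).
In Python, from plant import env gives the robot as it stands.
- The arm moves only by the tool drive_tool, never from a script. Its argument "increments" is a list of rows, each a list of 3 entries, a list of its own where there are three numbers: the shift along the tool's x, y, z normalised to -1 to 1, where 1 is 5 cm, then the turn, a rotation vector about the tool's x, y, z normalised to -1 to 1, where 1 is 60 degrees, then the opening, from -1 (shut) to 1 (fully open), so that 0 is half open. A call has 1 to 5 rows; each row shifts and turns the commanded pose from where the row before left it, along the tool's axes as they then stand; what a row does not reach is not made up. A row lasts 1/10 s, in which the tool goes at most 50 mm and 8.59 degrees, less where a joint would pass 70% of its speed; a pose out of reach is approached as far as the arm can. A call with a number of a shift or a turn outside -1 to 1 is refused whole. A call with a gripper value outside its range is refused whole. The fingers move at their own pace and stop on an object; "force" is the grip in N (left out, the last holds). Time passes only in rows, so rows that do not move let the fingers close. It gives the time, the measured TCP pose, the force, the opening and the grip force at its end, in the units of the state.
- env.observe(): the state, without advancing time (a new reading comes with each control period).
- env.read_camera(name): name is "scene" or "side" or "wrist"; returns the picture (384x512x3 uint8, red, green, blue); there is no depth.
- env.get_calibration(name): a dict with "mtx" (3x3 intrinsics, pixels), "k1" (the pictures are not rectified: a ray, as slopes to the right and down, at radius r is drawn at 1 + k1 r^2 times it, then the intrinsics apply), "xyz" and "rotation" of the camera in the world. Camera axes: x right, y down, z forward; pixel columns grow to the right and rows downward; lengths in m; the calibration is good to about 2 mm. A picture is of the moment at which its call begins: read the wrist's pose just before it. get_calibration takes no time and is no camera call; for the wrist camera it gives the pose at the moment of the call.
- env.finish_job(): hands the job in; it is judged then, once.
The state is a dict: "clock": time; "joint_pos": joint angles; "dq": joint speeds; "joint_efforts": joint torques, N m; "tcp_pos": TCP position; "tcp_rot": TCP orientation; "wrist_force": force on the tool from outside, world axes, zero at the start; "ft_torque": the same for the moment, N m; "gripper_width": finger opening in m; "grasp_force": force on a finger pad.
Only numpy, scipy, OpenCV 4.12 (cv2) and the standard library are available. Lean on these libraries where they do the work, as an engineer would, in place of code of your own. Each camera call takes 0.05 s, during which the arm holds its last target. There are 200 camera calls.

## Working session

There is one attempt and no reset: what is moved stays moved. The work goes in short steps, Python scripts to look and compute and a tool call to move; the robot and the scene stay as the last step left them, time stands still between calls to the robot, and variables do not carry over. Pictures are saved under pics/ and viewed, at most 10 in all, crops included, and the job is handed in when it is done.

Besides the shell and the picture viewer there is one more tool, called as name(argument=value, ...), one argument or row to a line, values as JSON. drive_tool: Moves the arm, as the interface text tells. Scaled input: -1 to 1 covers 5 cm each way for a shift and 60 degrees each way for a turn. Its arguments: {"type":"object","properties":{"increments":{"type":"array","items":{"type":"array"}},"force":{"type":"number"}},"required":["increments"]}

```bash
ls; mkdir -p pics
python3 - <<'E'
from plant import env
import cv2
s=env.observe();print(s)
for n in("scene","side"):
    im=env.read_camera(n);cv2.imwrite(f"pics/{n}0.png",im[:,:,::-1]);print(n,env.get_calibration(n))
E
```

```text
pics
{'clock': 0.0, 'joint_pos': array([-1.54481155e+00,  2.59352752e-01,  1.53610496e+00, -2.17447618e-05,
        1.34801034e+00, -2.02790024e-01]), 'dq': array([-8.25670448e-06,  3.06594004e-05, -1.36898135e-03, -2.12471156e-03,
        3.36162203e-04,  6.68331416e-04]), 'joint_efforts': array([ 1.45885453e-03, -4.37299848e+01, -2.84002554e+01,  7.20046344e-02,
        4.13799123e-02, -1.13745039e-04]), 'tcp_pos': array([ 0.12473688, -0.53508712,  0.2178037 ]), 'tcp_rot': array([-3.13975142e+00, -3.56946420e-04,  2.28779297e-01]), 'wrist_force': array([-0.12731631,  0.16980559, -1.12013451]), 'ft_torque': array([ 0.00321169,  0.02051998, -0.03652988]), 'grasp_force': 0.0, 'gripper_width': 0.09304859010466607}
scene {'mtx': array([[356.93928779,   0.        , 254.38632568],
       [  0.        , 356.93928779, 194.63216482],
       [  0.        ,   0.        ,   1.        ]]), 'k1': 0.01687908331183789, 'xyz': array([ 1.07284768, -0.32395238,  0.8854848 ]), 'rotation': array([-2.39449539, -0.00386914,  1.05982737])}
side {'mtx': array([[365.96088012,   0.        , 251.93256413],
       [  0.        , 365.96088012, 186.68417636],
       [  0.        ,   0.        ,   1.        ]]), 'k1': -0.0018680863738409791, 'xyz': array([0.18834094, 0.77669895, 0.70941405]), 'rotation': array([-2.11839318e+00, -8.44944668e-04, -2.72953295e+00])}
```

View pics/scene0.png

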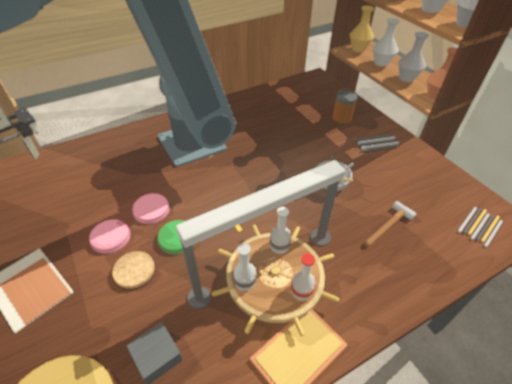

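View pics/side0.png

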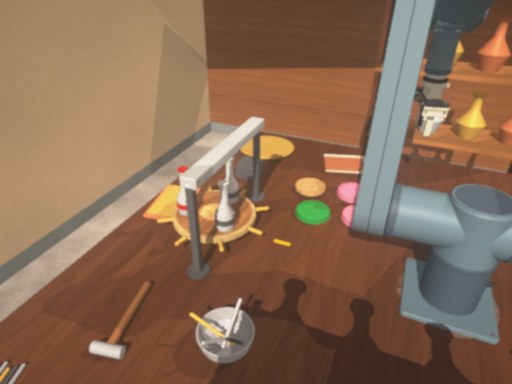

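The scene view shows the turntable at about (277,277), the red-lipped vase at (308,260) and dark-banded vases at (243,255) and (283,215). In the scene view the lamp bar runs from (185,225) to (345,172).

Candidates for the pad:
- Cork disc: scene (133,270), side (310,187).
- Pink discs: scene (110,236) and (151,208).
- Green disc: scene (172,237).
- Large yellow disc: scene (68,375).

I choose the tan cork disc. The yellow mark is at side (283,243).

```bash
cat > h.py <<'E'
import numpy as np,cv2
from scipy.spatial.transform import Rotation as R
from plant import env
def ray(cal,px):
    K=cal['mtx'];q=np.array([(px[0]-K[0,2])/K[0,0],(px[1]-K[1,2])/K[1,1]])
    p=q.copy()
    for _ in range(10): p=q/(1+cal['k1']*(p@p))
    return cal['xyz'],R.from_euler('xyz',cal['rotation']).apply([p[0],p[1],1])
def plane(cal,px,z):
    o,d=ray(cal,px);return o+d*(z-o[2])/d[2]
def tri(c1,p1,c2,p2):
    A=np.zeros((3,3));b=np.zeros(3);L=[]
    for c,p in((c1,p1),(c2,p2)):
        o,d=ray(c,p);d=d/np.linalg.norm(d);M=np.eye(3)-np.outer(d,d);A+=M;b+=M@o;L.append((o,M))
    x=np.linalg.solve(A,b);return x,max(np.linalg.norm(M@(x-o)) for o,M in L)
def blobs(im,lo,hi,amin=15):
    h=cv2.cvtColor(im,cv2.COLOR_RGB2HSV)
    m=cv2.inRange(h,np.array(lo),np.array(hi))
    n,l,s,c=cv2.connectedComponentsWithStats(m)
    return [(c[i].round(1),s[i].tolist(),l==i) for i in range(1,n) if s[i][4]>=amin]
E
python3 - <<'E'
from h import *
ims={n:cv2.imread(f"pics/{n}0.png")[:,:,::-1].copy() for n in("scene","side")}
C={n:env.get_calibration(n) for n in ims}
for n,im in ims.items():
    h=cv2.cvtColor(im,cv2.COLOR_RGB2HSV)
    pts={'scene':[(133,270),(308,260),(262,262),(325,277),(240,228)],'side':[(310,187),(183,170),(283,243),(195,232),(262,210)]}[n]
    print(n,[h[y,x].tolist() for x,y in pts])
    print('red',[(b[0],b[1]) for lo,hi in(((0,180,120),(4,255,255)),((174,180,120),(180,255,255))) for b in blobs(im,lo,hi)])
    print('yellow',[(b[0],b[1]) for b in blobs(im,(18,140,150),(32,255,255),8)])
    print('tan',[(b[0],b[1]) for b in blobs(im,(10,70,150),(20,170,255),60)])
big=[cv2.resize(ims['scene'][195:345,160:360],None,fx=4,fy=4,interpolation=cv2.INTER_CUBIC)]
cv2.imwrite('pics/c1.png',big[0][:,:,::-1])
cv2.imwrite('pics/c2.png',cv2.resize(ims['side'][110:290,140:360],None,fx=3.3,fy=3.3,interpolation=cv2.INTER_CUBIC)[:,:,::-1])
E
```

```text
scene [[18, 101, 250], [3, 172, 236], [14, 121, 131], [16, 120, 176], [23, 144, 243]]
red []
yellow [(array([238.5, 228.4]), [236, 226, 6, 6, 26]), (array([287.2, 332.6]), [284, 331, 6, 5, 11]), (array([ 81. , 367.8]), [74, 357, 18, 22, 124])]
tan [(array([70.3, 46.8]), [0, 0, 155, 107, 10714]), (array([231.5,  10.6]), [190, 0, 94, 30, 1887]), (array([322.2,  11.6]), [311, 0, 25, 27, 529]), (array([432. ,  14.8]), [388, 0, 75, 40, 1022]), (array([406.6,  52.7]), [347, 7, 109, 106, 3185]), (array([388.5,  69.4]), [370, 55, 31, 27, 355]), (array([ 42.2, 152.6]), [34, 145, 19, 14, 85]), (array([440.6, 223.9]), [359, 145, 153, 190, 9533]), (array([353.5, 152.8]), [347, 149, 14, 9, 76]), (array([ 17. , 161.1]), [0, 155, 32, 13, 131]), (array([ 62.6, 161.3]), [39, 156, 45, 12, 265]), (array([209.9, 195.5]), [169, 168, 82, 53, 1876]), (array([ 72.8, 182. ]), [58, 177, 31, 11, 114]), (array([355.3, 203.8]), [343, 199, 26, 11, 155]), (array([ 97.7, 217.1]), [77, 208, 40, 21, 180]), (array([287. , 299.9]), [186, 210, 210, 174, 10704]), (array([384.8, 226.8]), [366, 210, 39, 35, 303]), (array([
[... 1256 characters left out ...]
523]), (array([497.6,  45.2]), [480, 24, 31, 34, 467]), (array([475.8, 115.5]), [412, 41, 100, 131, 6289]), (array([421.6,  71.6]), [418, 59, 9, 27, 101]), (array([414.1, 110.6]), [410, 102, 9, 18, 104]), (array([274.5, 146.4]), [260, 135, 35, 25, 669]), (array([247.5, 148.1]), [240, 138, 13, 19, 162]), (array([426.4, 153.3]), [419, 150, 16, 8, 82]), (array([340. , 163.4]), [323, 153, 39, 21, 512]), (array([167.8, 215.1]), [101, 177, 90, 69, 1004]), (array([310. , 186.2]), [295, 177, 32, 20, 507]), (array([208., 212.]), [198, 185, 23, 59, 712]), (array([239.7, 224.1]), [212, 198, 57, 54, 883]), (array([126.3, 315.3]), [108, 282, 41, 62, 329]), (array([205.3, 323.6]), [189, 312, 36, 26, 98])]
```

View pics/c1.png

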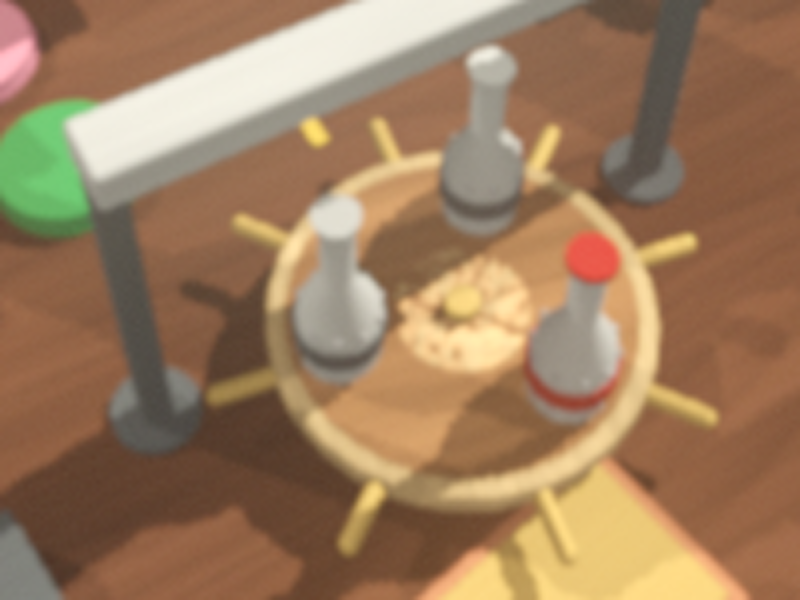

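View pics/c2.png

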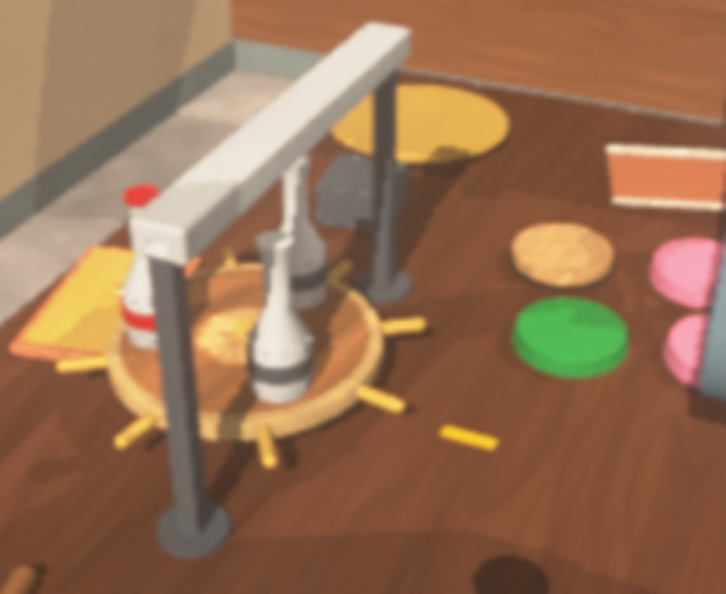

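The crops confirm the scene. The red-lip vase is at c1 (592,255), rear-left of the nut at (462,300). The two dark-banded vases are at c1 (337,215) and (491,65), and the yellow mark is at c1 (316,132). In c2 the cork pad is at (562,253) and is separate from the green and pink discs.

Run:
```python
from h import *
ims={n:cv2.imread(f"pics/{n}0.png")[:,:,::-1].copy() for n in("scene","side")}
C={n:env.get_calibration(n) for n in ims}
c1=lambda x,y:(160+x/4-.4,195+y/4-.4); c2=lambda x,y:(140+x/3.3-.35,110+y/3.3-.35)
S,D=C['scene'],C['side']
np.set_printoptions(precision=4,suppress=True)
nut=plane(S,c1(462,298),.062);print('nut',nut,plane(D,c2(240,325),.062))
print('mark',plane(S,(238.5,228.4),0),plane(D,(281.6,242.1),0))
print('posts',plane(S,c1(155,412),.005),plane(S,c1(643,170),.005),plane(D,c2(195,530),.005),plane(D,c2(384,285),.005))
print('red',plane(S,c1(592,252),.2),tri(S,c1(592,255),D,c2(142,195)))
for p in((337,214),(491,65)):print('vase',plane(S,c1(*p),.2))
sp=[plane(S,c1(*p),.04) for p in((238,220),(379,122),(554,130),(694,241),(714,416),(571,557),(346,551),(211,396))]
sp=np.array(sp);c=sp.mean(0);print('spokes c',c,np.linalg.norm((sp-c)[:,:2],axis=1),np.degrees(np.arctan2(*(sp-c)[:,1::-1].T)))
b=[x for x in blobs(ims['scene'],(12,60,190),(24,150,255),100) if x[2][270,133]][0];print(b[:2],'pad',plane(S,b[0],.02))
b=[x for x in blobs(ims['side'],(10,70,150),(20,170,255),60) if x[2][187,310]][0];print(b[:2],'pad',plane(D,b[0],.02),plane(D,c2(562,253),.02))
print('green',plane(S,(172,235),.02),plane(D,c2(570,332),.02),'pink',plane(S,(110,234),.02),plane(S,(151,207),.02))
print('bowl',plane(D,(225,335),.03),'block',plane(S,(153,345),.05),'baseends bar',plane(S,c1(68,125),.295),plane(S,c1(100,200),.264))
```

```text
nut [ 0.6689 -0.0313  0.062 ] [ 0.6742 -0.0301  0.062 ]
mark [ 0.4599 -0.033   0.    ] [ 0.4455 -0.0341  0.    ]
posts [ 0.6152 -0.2336  0.005 ] [0.6132 0.1667 0.005 ] [0.6085 0.1711 0.005 ] [ 0.6117 -0.2296  0.005 ]
red [ 0.7469 -0.0009  0.2   ] (array([ 0.7481, -0.0015,  0.1989]), np.float64(6.446204972304225e-05))
vase [ 0.6546 -0.1142  0.2   ]
vase [0.6029 0.0231 0.2   ]
spokes c [ 0.6692 -0.0295  0.04  ] [0.1729 0.1722 0.1724 0.1738 0.1724 0.1718 0.1759 0.1743] [-145.035   169.7844  125.2764   80.4361   35.9519   -9.7431  -54.8075
  -99.3821]
(array([132.9, 268.3]), [112, 251, 42, 35, 1122]) pad [ 0.4542 -0.3583  0.02  ]
(array([310. , 186.2]), [295, 177, 32, 20, 507]) pad [ 0.4491 -0.3472  0.02  ] [ 0.449  -0.3463  0.02  ]
green [ 0.399  -0.2243  0.02  ] [ 0.4    -0.2031  0.02  ] pink [ 0.3056 -0.384   0.02  ] [ 0.2618 -0.2439  0.02  ]
bowl [0.4424 0.338  0.03  ] block [ 0.6954 -0.3743  0.05  ] baseends bar [ 0.5955 -0.2394  0.295 ] [ 0.6254 -0.2381  0.264 ]
```

Check of the measurements: the axis is at about (0.671,-0.031) and the stand yaw is about 0. Spoke radius comes out at 173 mm (175 given), lip height 0.199 m (0.200 given) and post spacing 400 mm. The red vase is at 21° and has to go to 180°, so I turn it +159° in about 4 strokes with the fingers straddling a spoke. First I move to the front and lean 45°.

drive_tool(
  increments=[
    [[0,0,0],[0,0,0.11],-0.3],
    [[0,0,0],[0,0,0.11],-0.3],
    [[0.44,-0.72,0],[0,0,0],-0.3],
    [[0.44,-0.72,0],[0,0,0],-0.3],
    [[0.44,-0.72,0],[0,0,0],-0.3],
  ],
  force=20,
)

```text
clock: 0.6
tcp_pos: [0.1912, -0.4263, 0.218]
tcp_rot: [-3.14, 0.0, -0.003]
wrist_force: [0.5, -0.7, 0.5]
gripper_width: 0.057
grasp_force: 0.0
```

drive_tool(
  increments=[
    [[0.44,-0.72,0],[0,0,0],-0.3],
    [[0.44,-0.72,0],[0,0,0],-0.3],
    [[0.44,-0.72,0],[0,0,0],-0.3],
    [[0.44,-0.72,0],[0,0,0],-0.3],
    [[0.44,-0.72,0],[0,0,0],-0.3],
  ],
)

```text
clock: 1.1
tcp_pos: [0.3016, -0.2462, 0.2185]
tcp_rot: [-3.141, 0.0, -0.002]
wrist_force: [1.6, -0.4, 0.1]
gripper_width: 0.0325
grasp_force: 0.0
```

drive_tool(
  increments=[
    [[0.44,-0.72,0],[0,0,0],-0.3],
    [[0.44,-0.72,0],[0,0,0],-0.3],
    [[0.44,-0.72,0],[0,0,0],-0.3],
    [[0.44,-0.72,0],[0,0,0],-0.3],
    [[0.44,-0.72,0],[0,0,0],-0.3],
  ],
)

```text
clock: 1.6
tcp_pos: [0.4119, -0.0663, 0.2186]
tcp_rot: [3.142, 0.0, -0.002]
wrist_force: [1.4, -0.8, -0.1]
gripper_width: 0.0327
grasp_force: 0.0
```

drive_tool(
  increments=[
    [[0,0,0],[0,0.125,0],-0.3],
    [[0,0,0],[0,0.125,0],-0.3],
    [[0,0,0],[0,0.125,0],-0.3],
    [[0,0,0],[0,0.125,0],-0.3],
    [[0,0,0],[0,0.125,0],-0.3],
  ],
)

```text
clock: 2.1
tcp_pos: [0.4106, -0.0663, 0.2179]
tcp_rot: [-3.139, -0.632, 0.001]
wrist_force: [-1.2, 0.9, 0.3]
gripper_width: 0.0327
grasp_force: 0.0
```

drive_tool(
  increments=[
    [[0,0,0],[0,0.125,0],-0.3],
    [[0,0,0],[0,0,0],-0.3],
  ],
)

```text
clock: 2.3
tcp_pos: [0.4072, -0.0668, 0.2145]
tcp_rot: [-3.124, -0.718, -0.017]
wrist_force: [0.6, 0.5, 0.3]
gripper_width: 0.0323
grasp_force: 0.0
```

Run:
```python
from plant import env
s=env.observe();print(s['joint_pos'].round(3),s['tcp_pos'],s['tcp_rot'],s['dq'].round(3))
```

```text
[-1.06  -0.451  2.396  0.778  0.965  0.137] [ 0.40715231 -0.0668422   0.21449203] [-3.12415629 -0.71786689 -0.01664753] [ 0.13   0.044 -0.125 -0.135 -0.051  0.285]
```

drive_tool(
  increments=[
    [[0.26,-0.3,0.23],[0,0,0],-0.3],
    [[0.26,-0.3,0.23],[0,0,0],-0.3],
    [[0.26,-0.3,0.23],[0,0.03,0],-0.3],
    [[0.26,-0.3,0.23],[0,0.03,0],-0.3],
    [[0,0,0],[0,0,0],-0.3],
  ],
)

```text
clock: 2.8
tcp_pos: [0.4797, -0.0022, 0.2176]
tcp_rot: [-3.124, -0.78, -0.003]
wrist_force: [0.3, 0.7, -0.2]
gripper_width: 0.0325
grasp_force: 0.0
```

Run:
```python
from plant import env
s=env.observe();print(s['joint_pos'].round(3),s['tcp_pos'],s['tcp_rot'],s['dq'].round(3))
```

```text
[-0.558 -0.293  2.358  0.839  0.545  0.392] [ 0.47972254 -0.00221252  0.21755936] [-3.12437560e+00 -7.80153785e-01 -2.93231525e-03] [-0.08  -0.029  0.006 -0.041  0.084 -0.037]
```

drive_tool(
  increments=[
    [[-0.42,0,0.42],[0,0,0],-0.3],
    [[-0.42,0,0.42],[0,0,0],-0.3],
    [[-0.42,0,0.42],[0,0,0],-0.3],
    [[-0.42,0,0.42],[0,0,0],-0.3],
    [[-0.42,0,0.42],[0,0,0],-0.3],
  ],
)

```text
clock: 3.3
tcp_pos: [0.4836, 0.0013, 0.1103]
tcp_rot: [-3.108, -0.792, -0.006]
wrist_force: [0.4, 0.4, 1.1]
gripper_width: 0.0326
grasp_force: 0.0
```

Run:
```python
from plant import env
import cv2
s=env.observe();print(s['joint_pos'].round(3),s['tcp_pos'],s['tcp_rot'],s['dq'].round(3))
im=env.read_camera('wrist');cv2.imwrite('pics/w1.png',im[:,:,::-1])
```

```text
[-0.562  0.015  2.541  1.816  0.43  -0.686] [0.48364924 0.00130947 0.11034374] [-3.10818248 -0.79231029 -0.00626802] [ 0.014  0.669  0.247  2.005  0.205 -2.183]
```

View pics/w1.png

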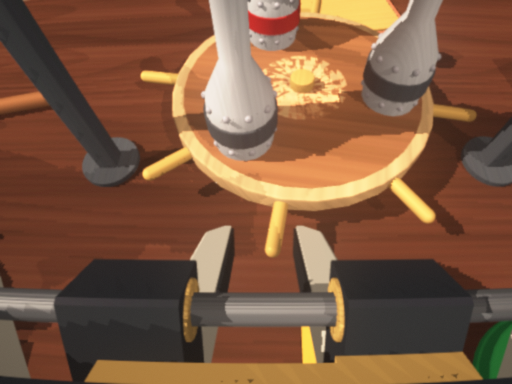

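The wrist view shows a spoke at (277,225) already centred between the fingers. The arm folds too far at 45° this low, so I use about 25° for the pushing.

drive_tool(
  increments=[
    [[0,0,0],[-0.016,-0.11,0],-0.3],
    [[0,0,0],[-0.016,-0.11,0],-0.3],
    [[0,0,0],[0,-0.11,0],-0.3],
    [[0,0,0],[0,0,0],-0.3],
  ],
)

```text
clock: 3.75
tcp_pos: [0.4816, 0.018, 0.1062]
tcp_rot: [-3.072, -0.661, 0.001]
wrist_force: [0.6, -0.2, -0.0]
gripper_width: 0.0324
grasp_force: 0.0
```

Run:
```python
from plant import env
s=env.observe();print(s['joint_pos'].round(3),s['tcp_pos'],s['tcp_rot'],s['dq'].round(3))
```

```text
[-0.476 -0.003  2.43   1.212  0.375 -0.012] [0.48159075 0.01801465 0.10616233] [-3.07165466e+00 -6.61397822e-01  6.46761187e-04] [-0.016  0.     0.054  0.271 -0.007 -0.316]
```

drive_tool(
  increments=[
    [[0,0,0],[-0.03,-0.07,0],-0.3],
    [[0,0,0],[-0.03,-0.07,0],-0.3],
    [[0,0,0],[0,-0.07,0],-0.3],
    [[0,0,0],[0,0,0],-0.3],
  ],
)

```text
clock: 4.15
tcp_pos: [0.4798, 0.0238, 0.1036]
tcp_rot: [-3.089, -0.527, 0.01]
wrist_force: [0.4, -0.4, 0.4]
gripper_width: 0.032
grasp_force: 0.0
```

Run:
```python
from plant import env
s=env.observe();print(s['joint_pos'].round(3),s['tcp_pos'],s['tcp_rot'],s['dq'].round(3))
```

```text
[-0.375  0.01   2.316  0.633  0.412  0.638] [0.47978915 0.02383871 0.10360533] [-3.08919628 -0.5268394   0.01008298] [-0.017 -0.002  0.059  0.235 -0.036 -0.276]
```

drive_tool(
  increments=[
    [[0,0,0],[-0.025,-0.06,0],-0.3],
    [[0,0,0],[-0.025,-0.06,0],-0.3],
    [[0,0,0],[0,-0.06,0],-0.3],
    [[0,0,0],[0,0,0],-0.3],
  ],
)

```text
clock: 4.55
tcp_pos: [0.4797, 0.026, 0.1027]
tcp_rot: [-3.132, -0.351, 0.015]
wrist_force: [-0.3, 0.1, 0.2]
gripper_width: 0.0323
grasp_force: 0.0
```

Run:
```python
from plant import env
s=env.observe();print(s['joint_pos'].round(3),s['tcp_pos'],s['tcp_rot'],s['dq'].round(3))
```

```text
[-0.26   0.067  2.16   0.187  0.586  1.156] [0.47967947 0.02595136 0.10272655] [-3.13164642 -0.35064906  0.01456092] [-0.014 -0.016  0.07   0.056 -0.061 -0.065]
```

drive_tool(
  increments=[
    [[0,0.3,0],[0,0,0],-0.3],
    [[0,0.3,0],[0,0,0],-0.3],
    [[0.04,0,0.42],[0,0,0],-0.3],
    [[0.04,0,0.42],[0,0,0],-0.3],
  ],
)

```text
clock: 4.95
tcp_pos: [0.4963, -0.0045, 0.0633]
tcp_rot: [-3.132, -0.351, 0.011]
wrist_force: [-0.5, 0.3, -0.6]
gripper_width: 0.0325
grasp_force: 0.0
```

drive_tool(
  increments=[
    [[0.04,0,0.42],[0,0,0],-0.3],
    [[0.04,0,0.42],[0,0,0],-0.3],
    [[0,0,0],[0,0,0],-0.3],
  ],
)

```text
clock: 5.25
tcp_pos: [0.5125, -0.0033, 0.0229]
tcp_rot: [-3.131, -0.345, 0.011]
wrist_force: [-0.5, 0.3, -0.2]
gripper_width: 0.0324
grasp_force: 0.0
```

Run:
```python
from plant import env
import cv2
s=env.observe();print(s['joint_pos'].round(3),s['tcp_pos'],s['tcp_rot'],s['dq'].round(3))
im=env.read_camera('wrist');cv2.imwrite('pics/w2.png',im[:,:,::-1])
```

```text
[-0.311  0.281  2.171  0.32   0.382  0.968] [ 0.51251607 -0.00328524  0.02289117] [-3.13086173 -0.34464426  0.0107766 ] [ 0.001 -0.052 -0.009 -0.054  0.06   0.055]
```

View pics/w2.png

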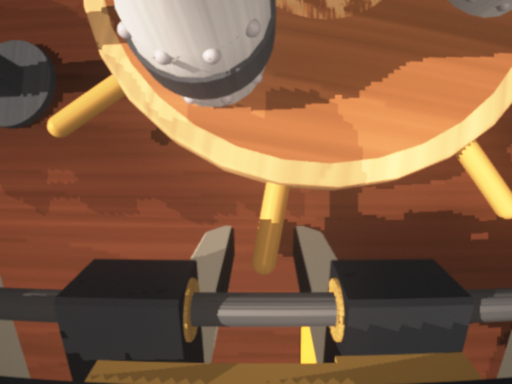

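The wrist view shows the spoke at (267,240) between both fingertips, so I start stroke 1.

drive_tool(
  increments=[
    [[0.02,0.2,0.01],[0,0,0],-0.3],
    [[0,0.24,0],[0,0,0],-0.3],
    [[0.01,0.24,0],[0,0,0],-0.3],
    [[0.02,0.24,0.01],[0,0,0],-0.3],
    [[0.04,0.24,0.015],[0,0,0],-0.3],
  ],
)

```text
clock: 5.8
tcp_pos: [0.5187, -0.0612, 0.0255]
tcp_rot: [-3.132, -0.348, 0.013]
wrist_force: [-1.5, 1.0, -0.3]
gripper_width: 0.0325
grasp_force: 0.8
```

drive_tool(
  increments=[
    [[0.06,0.24,0.02],[0,0,0],-0.3],
    [[0.075,0.23,0.03],[0,0,0],-0.3],
    [[0.09,0.18,0.03],[0,0,0],-0.3],
    [[0.04,0.1,0.015],[0,0,0],-0.3],
    [[0,0,0],[0,0,0],-0.3],
  ],
)

```text
clock: 6.3
tcp_pos: [0.5356, -0.1002, 0.0249]
tcp_rot: [-3.135, -0.349, 0.011]
wrist_force: [0.2, -0.0, 0.6]
gripper_width: 0.0324
grasp_force: 0.0
```

Run:
```python
from plant import env
import cv2
s=env.observe();print(s['joint_pos'].round(3),s['tcp_pos'],s['tcp_rot'],s['dq'].round(3))
im=env.read_camera('wrist');cv2.imwrite('pics/w3.png',im[:,:,::-1])
```

```text
[-0.514  0.325  2.09   0.413  0.458  0.697] [ 0.53561236 -0.10024441  0.02493051] [-3.13458898 -0.34903463  0.01132394] [ 0.015 -0.003  0.015  0.    -0.003  0.011]
```

View pics/w3.png

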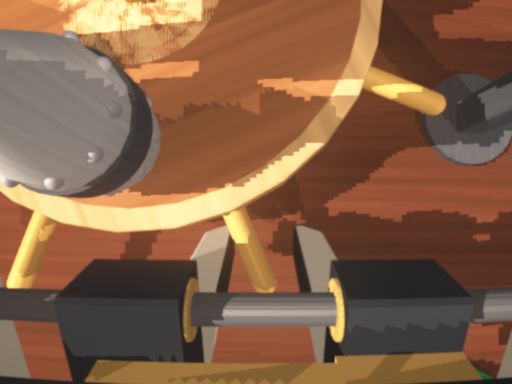

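drive_tool(
  increments=[
    [[0,0,-0.7],[0,0,0],-0.3],
    [[0,0,-0.7],[0,0,0],0],
    [[-0.05,-0.49,-0.02],[0,0,0],0],
    [[-0.05,-0.49,-0.02],[0,0,0],0],
    [[-0.05,-0.49,-0.02],[0,0,0],0],
  ],
)

```text
clock: 6.85
tcp_pos: [0.5016, -0.0257, 0.0918]
tcp_rot: [-3.134, -0.349, 0.012]
wrist_force: [0.5, 0.8, -0.2]
gripper_width: 0.0464
grasp_force: 0.0
```

drive_tool(
  increments=[
    [[-0.05,-0.49,-0.02],[0,0,0],0],
    [[-0.05,-0.49,-0.02],[0,0,0],0],
    [[0,0,0],[0,0,0],0],
  ],
)

```text
clock: 7.15
tcp_pos: [0.4943, 0.0252, 0.0915]
tcp_rot: [-3.133, -0.347, 0.016]
wrist_force: [0.3, 0.8, -0.2]
gripper_width: 0.0466
grasp_force: 0.0
```

```bash
cat > st.py <<'E'
from h import *
np.set_printoptions(precision=4,suppress=True)
s=env.observe();print(s['joint_pos'].round(2),s['tcp_pos'],s['tcp_rot'].round(3))
A=np.array([.671,-.031])
for n in('scene','side'):
    im=env.read_camera(n);c=env.get_calibration(n);cv2.imwrite(f'pics/{n}_last.png',im[:,:,::-1])
    out=[]
    for b in blobs(im,(0,150,100),(5,255,255),10)+blobs(im,(175,150,100),(180,255,255),10):
        p=plane(c,b[0],.198)[:2]-A
        if np.linalg.norm(p)<.13: out.append((b[0],b[1][4],p,np.linalg.norm(p).round(4),np.degrees(np.arctan2(p[1],p[0])).round(1)))
    print(n,out)
# spoke tips in wrist picture cast on z=.04
im=env.read_camera('wrist');c=env.get_calibration('wrist');cv2.imwrite('pics/wrist_last.png',im[:,:,::-1])
for b in blobs(im,(19,110,110),(30,255,255),60):
    ys,xs=np.nonzero(b[2]); P=np.array([plane(c,(x,y),.042)[:2]-A for x,y in zip(xs,ys)]);r=np.linalg.norm(P,axis=1)
    k=(r>.14)&(r<.18)
    if k.sum()>30: q=P[k].mean(0);print('spoke',b[0],k.sum(),np.degrees(np.arctan2(q[1],q[0])).round(1),r[k].max().round(3))
E
python3 st.py
```

```text
[-0.25  0.12  2.14  0.18  0.56  1.16] [0.4943 0.0252 0.0915] [-3.133 -0.347  0.016]
scene [(array([314.4, 242. ]), 123, array([0.0476, 0.0696]), np.float64(0.0843), np.float64(55.6)), (array([307.6, 277.4]), 34, array([0.1162, 0.002 ]), np.float64(0.1162), np.float64(1.0))]
side []
spoke [139.2  84.3] 231 114.2 0.174
spoke [265.1 180.5] 576 158.8 0.175
spoke [424.1 184.1] 611 -156.4 0.172
```

Red is at 55.6° and the spokes are at 158.8°, both consistent. I continue with stroke 2.

drive_tool(
  increments=[
    [[0.06,0,0.5],[0,0,0],0],
    [[0.06,0,0.5],[0,0,0],0],
    [[0,0,0.4],[0,0,0],0],
    [[0,0,0],[0,0,0],-0.3],
    [[0,0,0],[0,0,0],-0.3],
  ],
)

```text
clock: 7.8
tcp_pos: [0.5248, 0.0226, 0.0277]
tcp_rot: [-3.133, -0.346, 0.011]
wrist_force: [-0.9, 0.9, -0.5]
gripper_width: 0.0353
grasp_force: 0.0
```

drive_tool(
  increments=[
    [[-0.07,0.23,-0.027],[0,0,0],-0.3],
    [[-0.056,0.23,-0.02],[0,0,0],-0.3],
    [[-0.04,0.24,-0.015],[0,0,0],-0.3],
    [[-0.02,0.24,-0.01],[0,0,0],-0.3],
    [[0,0.24,0],[0,0,0],-0.3],
  ],
)

```text
clock: 8.3
tcp_pos: [0.5153, -0.0362, 0.0288]
tcp_rot: [-3.133, -0.348, 0.012]
wrist_force: [-0.7, 2.4, 0.2]
gripper_width: 0.0326
grasp_force: 0.7
```

drive_tool(
  increments=[
    [[0.01,0.24,0.005],[0,0,0],-0.3],
    [[0.03,0.24,0.01],[0,0,0],-0.3],
    [[0.05,0.23,0.017],[0,0,0],-0.3],
    [[0.065,0.23,0.023],[0,0,0],-0.3],
    [[0.08,0.22,0.03],[0,0,0],-0.3],
  ],
)

```text
clock: 8.8
tcp_pos: [0.5294, -0.0945, 0.0278]
tcp_rot: [-3.134, -0.348, 0.012]
wrist_force: [-0.9, 2.1, 0.8]
gripper_width: 0.0328
grasp_force: 0.8
```

drive_tool(
  increments=[
    [[0.07,0.16,0.027],[0,0,0],-0.3],
    [[0.025,0.06,0.01],[0,0,0],-0.3],
    [[0,0,0],[0,0,0],-0.3],
  ],
)

```text
clock: 9.1
tcp_pos: [0.5351, -0.1054, 0.0272]
tcp_rot: [-3.134, -0.348, 0.011]
wrist_force: [0.9, -0.2, -0.3]
gripper_width: 0.0323
grasp_force: 0.0
```

drive_tool(
  increments=[
    [[0,0,-0.7],[0,0,0],-0.3],
    [[0,0,-0.7],[0,0,0],0],
    [[-0.05,-0.51,-0.02],[0,0,0],0],
    [[-0.05,-0.51,-0.02],[0,0,0],0],
    [[-0.05,-0.51,-0.02],[0,0,0],0],
  ],
)

```text
clock: 9.6
tcp_pos: [0.5014, -0.0283, 0.0943]
tcp_rot: [-3.134, -0.349, 0.011]
wrist_force: [0.4, -0.3, 0.5]
gripper_width: 0.0464
grasp_force: 0.0
```

drive_tool(
  increments=[
    [[-0.05,-0.51,-0.02],[0,0,0],0],
    [[-0.05,-0.51,-0.02],[0,0,0],0],
    [[0,0,0],[0,0,0],0],
  ],
)

```text
clock: 9.9
tcp_pos: [0.4941, 0.0247, 0.0941]
tcp_rot: [-3.133, -0.347, 0.016]
wrist_force: [-0.5, 0.5, -0.1]
gripper_width: 0.0464
grasp_force: 0.0
```

```bash
python3 st.py
```

```text
[-0.25  0.11  2.14  0.18  0.57  1.16] [0.4941 0.0247 0.0941] [-3.133 -0.347  0.016]
scene [(array([303.5, 220.5]), 100, array([-0.0179,  0.084 ]), np.float64(0.0858), np.float64(102.0)), (array([298.1, 255.7]), 30, array([0.0604, 0.0151]), np.float64(0.0622), np.float64(14.0))]
side [(array([204.1, 185.1]), 15, array([-0.0255,  0.0835]), np.float64(0.0873), np.float64(107.0))]
spoke [149.9  88.1] 388 116.0 0.175
spoke [426.1 180. ] 650 -154.5 0.173
spoke [270.6 189.7] 608 160.8 0.175
```

drive_tool(
  increments=[
    [[0.06,0.06,0.5],[0,0,0],0],
    [[0.06,0.06,0.5],[0,0,0],0],
    [[0,0,0.45],[0,0,0],0],
    [[0,0,0],[0,0,0],-0.3],
    [[0,0,0],[0,0,0],-0.3],
  ],
)

```text
clock: 10.55
tcp_pos: [0.5254, 0.0161, 0.0278]
tcp_rot: [-3.133, -0.346, 0.011]
wrist_force: [0.6, 0.7, 1.1]
gripper_width: 0.0352
grasp_force: 0.0
```

drive_tool(
  increments=[
    [[-0.056,0.23,-0.02],[0,0,0],-0.3],
    [[-0.05,0.23,-0.017],[0,0,0],-0.3],
    [[-0.04,0.24,-0.015],[0,0,0],-0.3],
    [[-0.02,0.24,-0.01],[0,0,0],-0.3],
    [[0,0.24,0],[0,0,0],-0.3],
  ],
)

```text
clock: 11.05
tcp_pos: [0.5172, -0.0426, 0.029]
tcp_rot: [-3.133, -0.348, 0.012]
wrist_force: [-1.9, 1.0, -0.2]
gripper_width: 0.0325
grasp_force: 0.8
```

drive_tool(
  increments=[
    [[0.01,0.24,0.005],[0,0,0],-0.3],
    [[0.03,0.24,0.01],[0,0,0],-0.3],
    [[0.05,0.23,0.017],[0,0,0],-0.3],
    [[0.065,0.23,0.023],[0,0,0],-0.3],
    [[0.08,0.22,0.03],[0,0,0],-0.3],
  ],
)

```text
clock: 11.55
tcp_pos: [0.5313, -0.101, 0.0279]
tcp_rot: [-3.134, -0.348, 0.012]
wrist_force: [-1.6, 1.5, 0.5]
gripper_width: 0.0323
grasp_force: 0.8
```

drive_tool(
  increments=[
    [[0.05,0.1,0.018],[0,0,0],-0.3],
    [[0,0,0],[0,0,0],-0.3],
  ],
)

```text
clock: 11.75
tcp_pos: [0.5349, -0.1065, 0.0277]
tcp_rot: [-3.135, -0.349, 0.011]
wrist_force: [-0.4, 0.2, -0.5]
gripper_width: 0.0326
grasp_force: 0.0
```

drive_tool(
  increments=[
    [[0,0,-0.7],[0,0,0],-0.3],
    [[0,0,-0.7],[0,0,0],0],
    [[-0.05,-0.51,-0.02],[0,0,0],0],
    [[-0.05,-0.51,-0.02],[0,0,0],0],
    [[-0.05,-0.51,-0.02],[0,0,0],0],
  ],
)

```text
clock: 12.25
tcp_pos: [0.5009, -0.0289, 0.0946]
tcp_rot: [-3.134, -0.349, 0.011]
wrist_force: [-0.3, -1.0, 0.3]
gripper_width: 0.0467
grasp_force: 0.0
```

drive_tool(
  increments=[
    [[-0.05,-0.51,-0.02],[0,0,0],0],
    [[-0.05,-0.51,-0.02],[0,0,0],0],
    [[0,0,0],[0,0,0],0],
  ],
)

```text
clock: 12.55
tcp_pos: [0.4935, 0.0241, 0.0944]
tcp_rot: [-3.133, -0.347, 0.016]
wrist_force: [0.5, -0.4, 0.2]
gripper_width: 0.0467
grasp_force: 0.0
```

```bash
python3 st.py
```

```text
[-0.25  0.11  2.14  0.18  0.57  1.16] [0.4935 0.0241 0.0944] [-3.133 -0.347  0.016]
scene [(array([278.9, 211.1]), 75, array([-0.073 ,  0.0471]), np.float64(0.0868), np.float64(147.2)), (array([274.9, 247. ]), 15, array([ 0.0147, -0.0185]), np.float64(0.0236), np.float64(-51.6))]
side [(array([226. , 182.6]), 44, array([-0.0737,  0.0479]), np.float64(0.0879), np.float64(147.0))]
spoke [151.6  88.1] 409 116.4 0.174
spoke [429.2 182.1] 667 -154.0 0.174
spoke [271.6 189.2] 616 161.3 0.175
```

drive_tool(
  increments=[
    [[0.06,0.06,0.5],[0,0,0],0],
    [[0.06,0.06,0.5],[0,0,0],0],
    [[0,0,0.45],[0,0,0],0],
    [[0,0,0],[0,0,0],-0.3],
    [[0,0,0],[0,0,0],-0.3],
  ],
)

```text
clock: 13.2
tcp_pos: [0.5248, 0.0156, 0.0281]
tcp_rot: [-3.133, -0.346, 0.011]
wrist_force: [-0.1, -0.4, -0.4]
gripper_width: 0.0355
grasp_force: 0.0
```

drive_tool(
  increments=[
    [[-0.056,0.23,-0.02],[0,0,0],-0.3],
    [[-0.05,0.23,-0.017],[0,0,0],-0.3],
    [[-0.04,0.24,-0.015],[0,0,0],-0.3],
    [[-0.02,0.24,-0.01],[0,0,0],-0.3],
    [[0,0.24,0],[0,0,0],-0.3],
  ],
)

```text
clock: 13.7
tcp_pos: [0.5165, -0.0431, 0.0292]
tcp_rot: [-3.133, -0.348, 0.012]
wrist_force: [-0.7, 0.6, 0.7]
gripper_width: 0.0326
grasp_force: 0.8
```

drive_tool(
  increments=[
    [[0.01,0.24,0.005],[0,0,0],-0.3],
    [[0.025,0.22,0.01],[0,0,0],-0.3],
    [[0.03,0.15,0.01],[0,0,0],-0.3],
    [[0.015,0.05,0.005],[0,0,0],-0.3],
    [[0,0,0],[0,0,0],-0.3],
  ],
)

```text
clock: 14.2
tcp_pos: [0.5223, -0.0764, 0.0285]
tcp_rot: [-3.134, -0.349, 0.012]
wrist_force: [0.6, 1.1, 0.4]
gripper_width: 0.033
grasp_force: 0.0
```

drive_tool(
  increments=[
    [[0,0,0],[0,0,0],-0.3],
    [[0,0,-0.6],[0,0,0],-0.3],
    [[0,0,-0.8],[0,0,0],0],
    [[0,0,-0.8],[0,0,0],0],
    [[0,0,0],[0,0,0],0],
  ],
)

```text
clock: 14.7
tcp_pos: [0.4861, -0.078, 0.1361]
tcp_rot: [-3.139, -0.355, 0.014]
wrist_force: [0.3, -0.4, -0.5]
gripper_width: 0.0461
grasp_force: 0.0
```

```bash
python3 st.py
```

```text
[-0.53  0.04  2.09  0.28  0.73  0.85] [ 0.4861 -0.078   0.1361] [-3.139 -0.355  0.014]
scene [(array([262.6, 216.2]), 27, array([-0.0786,  0.0029]), np.float64(0.0786), np.float64(177.9))]
side [(array([236.8, 175.6]), 61, array([-0.084 ,  0.0011]), np.float64(0.084), np.float64(179.2))]
spoke [66.2 43.8] 271 104.1 0.175
spoke [373.4 116. ] 299 -123.1 0.173
spoke [117.7 162.4] 402 148.4 0.176
spoke [251.9 186.2] 319 -167.3 0.176
```

drive_tool(
  increments=[
    [[0.36,-0.245,-0.315],[0,0,0],0.5],
    [[0.36,-0.245,-0.315],[0,0,0],0.8],
    [[0.36,-0.245,-0.315],[0,0,0],0.8],
    [[0.36,-0.245,-0.315],[0,0,0],0.8],
    [[0,0,0],[0,0.09,0],0.8],
  ],
)

```text
clock: 15.35
tcp_pos: [0.5351, -0.0276, 0.2184]
tcp_rot: [-3.135, -0.449, 0.015]
wrist_force: [0.3, 0.1, 0.4]
gripper_width: 0.0811
grasp_force: 0.0
```

drive_tool(
  increments=[
    [[0,0,0],[0,0.09,0],0.8],
    [[0,0,0],[0,0.09,0],0.8],
    [[0,0,0],[0,0.09,0],0.8],
    [[0,0,0],[0,0,0],0.8],
  ],
)

```text
clock: 15.75
tcp_pos: [0.5269, -0.0258, 0.2107]
tcp_rot: [-3.124, -0.71, 0.003]
wrist_force: [-0.1, -1.4, -0.7]
gripper_width: 0.0836
grasp_force: 0.0
```

```bash
python3 st.py; cp pics/wrist_last.png pics/w4.png
```

```text
[-0.51 -0.14  2.22  0.72  0.53  0.52] [ 0.5269 -0.0258  0.2107] [-3.124 -0.71   0.003]
scene [(array([262.4, 216.3]), 29, array([-0.0786,  0.0023]), np.float64(0.0786), np.float64(178.4))]
side [(array([236.7, 175.6]), 60, array([-0.0837,  0.0013]), np.float64(0.0837), np.float64(179.1))]
spoke [169.8 114.1] 108 59.0 0.174
spoke [394.1 237.2] 133 -121.8 0.172
spoke [197.9 263.6] 181 147.9 0.173
spoke [298.8 282.2] 58 -167.1 0.148
```

View pics/w4.png

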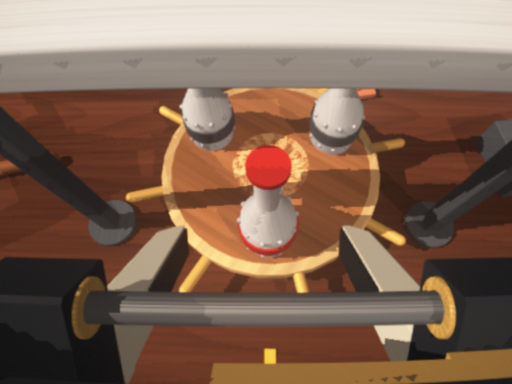

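The wrist view shows the red lip at (269,165), centred between the open fingers at about 265, and the front of the lamp bar at row 85 and above. I approach along the tool axis.

drive_tool(
  increments=[
    [[0.05,0.02,0.38],[0,0,0],0.8],
    [[0.05,0.02,0.38],[0,0,0],0.8],
    [[0.05,0.02,0.38],[0,0,0],0.8],
    [[0.05,0.02,0.38],[0,0,0],0.8],
    [[0.05,0.02,0.38],[0,0,0],0.8],
  ],
)

```text
clock: 16.4
tcp_pos: [0.6042, -0.0306, 0.1516]
tcp_rot: [-3.13, -0.716, 0.01]
wrist_force: [0.9, 0.2, 0.5]
gripper_width: 0.0836
grasp_force: 0.0
```

drive_tool(
  increments=[
    [[0,0,0],[0,0,0],0.8],
    [[0,0,0],[0,0,0],0.8],
  ],
)

```text
clock: 16.6
tcp_pos: [0.6026, -0.0302, 0.1516]
tcp_rot: [-3.129, -0.715, 0.01]
wrist_force: [0.5, -0.1, -0.2]
gripper_width: 0.0839
grasp_force: 0.0
```

```bash
python3 st.py
python3 - <<'E'
from h import *
im=cv2.imread('pics/wrist_last.png')[:,:,::-1].copy();c=env.get_calibration('wrist')
for b in blobs(im,(0,150,80),(5,255,255),40)+blobs(im,(175,150,80),(180,255,255),40):print(b[0],b[1],plane(c,b[0],.2))
E
```

```text
[-0.41  0.12  2.16  0.99  0.34  0.29] [ 0.6026 -0.0302  0.1516] [-3.129 -0.715  0.01 ]
scene [(array([262.4, 216.3]), 25, array([-0.0786,  0.0023]), np.float64(0.0786), np.float64(178.4))]
side []
spoke [163.2 351.9] 260 147.9 0.175
[259.9 250.7] [220, 213, 82, 77, 4718] [ 0.58371446 -0.02832704  0.2       ]
[266.6 331.8] [255, 329, 25, 6, 74] [ 0.55367396 -0.03138897  0.2       ]
```

drive_tool(
  increments=[
    [[-0.07,-0.02,0],[0,0,0],0.8],
    [[-0.07,0,0],[0,0,0],0.4],
    [[0,0,0],[0,0,0],0.1],
    [[0,0,0],[0,0,0],-0.2],
    [[0,0,0],[0,0,0],-0.35],
  ],
  force=20,
)

```text
clock: 17.25
tcp_pos: [0.5967, -0.0298, 0.1474]
tcp_rot: [-3.13, -0.716, 0.009]
wrist_force: [-0.2, -0.3, -0.6]
gripper_width: 0.0562
grasp_force: 0.0
```

drive_tool(
  increments=[
    [[0,0,0],[0,0,0],-0.45],
    [[0,0,0],[0,0,0],-0.55],
    [[0,0,0],[0,0,0],-0.7],
    [[0,0,0],[0,0,0],-1],
    [[0,0,0],[0,0,0],-1],
  ],
)

```text
clock: 17.75
tcp_pos: [0.5967, -0.0297, 0.1471]
tcp_rot: [-3.13, -0.716, 0.009]
wrist_force: [1.0, 0.1, -0.4]
gripper_width: 0.0215
grasp_force: 20.0
```

drive_tool(
  increments=[
    [[0,0,0],[0,0,0],-1],
    [[0,0,0],[0,0,0],-1],
  ],
)

```text
clock: 17.95
tcp_pos: [0.5966, -0.0297, 0.1471]
tcp_rot: [-3.13, -0.716, 0.009]
wrist_force: [0.2, -0.5, -0.1]
gripper_width: 0.0215
grasp_force: 20.0
```

```bash
python3 st.py
python3 - <<'E'
from h import *
im=cv2.imread('pics/wrist_last.png')[:,:,::-1].copy();c=env.get_calibration('wrist')
for b in blobs(im,(0,150,80),(5,255,255),40)+blobs(im,(175,150,80),(180,255,255),40):print(b[0],b[1],plane(c,b[0],.2))
E
```

```text
[-0.42  0.12  2.18  1.03  0.33  0.23] [ 0.5966 -0.0297  0.1471] [-3.13  -0.716  0.009]
scene [(array([261.6, 216.5]), 22, array([-0.079 ,  0.0002]), np.float64(0.079), np.float64(179.9)), (array([259.5, 249.8]), 12, array([ 0.004 , -0.0534]), np.float64(0.0536), np.float64(-85.7))]
side []
spoke [140.2 124.8] 167 59.7 0.173
spoke [104.4 229.3] 151 103.6 0.175
[262.8 233.9] [223, 196, 80, 77, 4829] [ 0.5836186  -0.02860917  0.2       ]
```

Gripped: width is 21.5 mm on a 22 mm neck, at 20 N. I lift, then back out from under the bar, and re-measure the pad.

drive_tool(
  increments=[
    [[0.06,0,-0.07],[0,0,0],-1],
    [[0.07,0,-0.08],[0,0,0],-1],
    [[0.07,0,-0.08],[0,0,0],-1],
    [[0,0,0],[0,0,0],-1],
  ],
)

```text
clock: 18.5
tcp_pos: [0.5966, -0.0297, 0.1625]
tcp_rot: [-3.13, -0.716, 0.009]
wrist_force: [-0.5, -0.5, -2.3]
gripper_width: 0.0217
grasp_force: 20.0
```

drive_tool(
  increments=[
    [[-0.2,0,-0.2],[0,0,0],-1],
    [[-0.3,0,-0.3],[0,0,0],-1],
    [[-0.3,0,-0.3],[0,0,0],-1],
    [[-0.3,0,-0.3],[0,0,0],-1],
    [[0,0,0],[0,0,0],-1],
  ],
)

```text
clock: 19.0
tcp_pos: [0.5158, -0.0299, 0.1664]
tcp_rot: [-3.128, -0.714, 0.008]
wrist_force: [0.0, -0.3, -2.5]
gripper_width: 0.0216
grasp_force: 20.0
```

```bash
python3 st.py
python3 - <<'E'
from h import *
for n,px,lo,hi in(('scene',(133,270),(12,60,170),(24,150,255)),('side',(310,187),(10,70,120),(22,190,255))):
    im=cv2.imread(f'pics/{n}_last.png')[:,:,::-1].copy();c=env.get_calibration(n)
    for b in blobs(im,lo,hi,100):
        if b[2][px[1],px[0]]:
            ys,xs=np.nonzero(b[2]);P=np.array([plane(c,(x,y),.02)[:2] for x,y in zip(xs,ys)],np.float32)
            print(n,b[1],P.mean(0),cv2.minEnclosingCircle(P),P.min(0),P.max(0))
    cv2.imwrite(f'pics/z_{n}.png',cv2.resize(im[px[1]-40:px[1]+40,px[0]-50:px[0]+50],None,fx=4,fy=4)[:,:,::-1])
cv2.imwrite('pics/z.png',np.hstack([cv2.imread('pics/z_scene.png'),cv2.imread('pics/z_side.png')]))
E
```

```text
[-0.54 -0.08  2.32  0.95  0.45  0.24] [ 0.5158 -0.0299  0.1664] [-3.128 -0.714  0.008]
scene []
side []
spoke [291.3  35.4] 1922 -7.7 0.18
spoke [160.6  87. ] 156 59.4 0.175
spoke [133.3 162.8] 160 103.3 0.174
spoke [388.8 205. ] 324 -122.1 0.173
spoke [190.9 235.7] 154 147.9 0.16
spoke [314.1 310.8] 118 -165.4 0.18
scene [113, 251, 39, 35, 984] [ 0.45216244 -0.35984802] ((0.44995585083961487, -0.3602765202522278), 0.05477571487426758) [ 0.3986592 -0.4127876] [ 0.5039013 -0.306354 ]
side [188, 138, 183, 200, 13946] [ 0.47775713 -0.0120542 ] ((0.5703627467155457, -0.18115928769111633), 0.5340392589569092) [ 0.21192117 -0.6579928 ] [0.820336  0.3489254]
```

View pics/z.png

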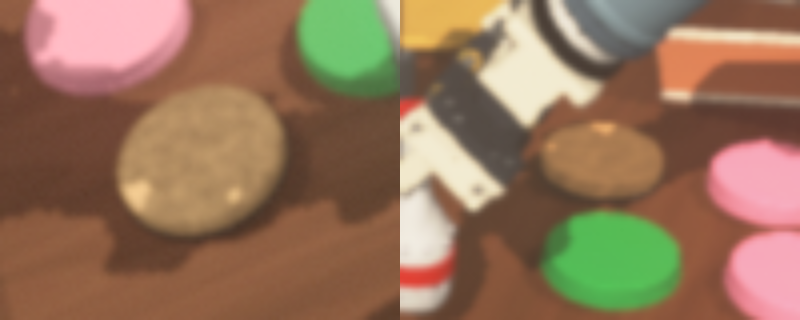

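The crops show the cork pad clearly: left crop centre at about (202,160) from the scene view, right crop at about (602,158) from the side view. The scene circle fit gives (0.450,-0.360) with radius 54.8 mm (55 given), so I trust it over the more oblique side view. I carry the vase towards it, yawing gradually.

drive_tool(
  increments=[
    [[-0.07,0.56,-0.06],[-0.035,0,0.04],-1],
    [[-0.05,0.56,-0.04],[-0.035,0,0.04],-1],
    [[-0.025,0.56,-0.02],[-0.035,0,0.04],-1],
    [[0,0.56,0],[-0.035,0,0.04],-1],
    [[0.025,0.56,0.02],[-0.035,0,0.04],-1],
  ],
)

```text
clock: 19.65
tcp_pos: [0.4983, -0.1715, 0.1664]
tcp_rot: [-3.131, -0.714, -0.27]
wrist_force: [-0.2, -0.3, -2.4]
gripper_width: 0.0217
grasp_force: 20.0
```

```bash
python3 -c "
from plant import env
s=env.observe();print(s['joint_pos'].round(2),s['tcp_pos'],s['tcp_rot'],s['dq'].round(2))"
```

```text
[-0.79 -0.06  2.3   0.94  0.43  0.27] [ 0.49830909 -0.17150529  0.16636984] [-3.13137478 -0.713532   -0.27049708] [-0.43  0.1  -0.09 -0.04 -0.09  0.13]
```

drive_tool(
  increments=[
    [[0.05,0.56,0.04],[-0.035,0,0.04],-1],
    [[0.07,0.56,0.06],[-0.035,0,0.04],-1],
    [[0.095,0.55,0.08],[-0.035,0,0.04],-1],
    [[0.12,0.54,0.1],[-0.035,0,0.04],-1],
    [[0.1,0.4,0.09],[-0.035,0,0.04],-1],
  ],
)

```text
clock: 20.15
tcp_pos: [0.4781, -0.3048, 0.1658]
tcp_rot: [-3.134, -0.712, -0.548]
wrist_force: [0.5, -0.8, -2.9]
gripper_width: 0.0215
grasp_force: 20.0
```

drive_tool(
  increments=[
    [[0,0,0],[0,0,0],-1],
  ],
)

```text
clock: 20.25
tcp_pos: [0.4784, -0.305, 0.166]
tcp_rot: [-3.135, -0.713, -0.547]
wrist_force: [1.5, 0.4, -2.0]
gripper_width: 0.0214
grasp_force: 20.0
```

Run:
```python
from h import *
s=env.observe();print(s['joint_pos'].round(2),s['tcp_pos'],s['tcp_rot'],s['dq'].round(2))
c=env.get_calibration('wrist');im=env.read_camera('wrist');cv2.imwrite('pics/w5.png',im[:,:,::-1])
for n in('scene','side'):cv2.imwrite(f'pics/{n}5.png',env.read_camera(n)[:,:,::-1])
h=cv2.cvtColor(im,cv2.COLOR_RGB2HSV)
K=c['mtx'];w=np.array([.45,-.36,.02])-c['xyz'];q=R.from_euler('xyz',c['rotation']).inv().apply(w);print('pad expected px',K@(q/q[2]))
for b in blobs(im,(10,60,80),(22,170,255),300):
    ys,xs=np.nonzero(b[2]);P=np.array([plane(c,(x,y),.02)[:2] for x,y in zip(xs,ys)],np.float32);print(b[0],b[1],P.mean(0),cv2.minEnclosingCircle(P))
```

```text
[-0.94  0.02  2.22  0.86  0.34  0.44] [ 0.47841783 -0.3049637   0.16599181] [-3.13475199 -0.7125229  -0.54682649] [ 0.02 -0.02  0.04  0.03  0.06 -0.06]
pad expected px [329.36832449 278.3039982    1.        ]
[57.5 16.5] [0, 0, 152, 51, 4042] [ 0.98312616 -0.23377064] ((1.0120482444763184, -0.26526665687561035), 0.13370563089847565)
[350.4  70.7] [268, 0, 172, 106, 2268] [ 0.6542948 -0.5454316] ((0.7002678513526917, -0.5971800684928894), 0.1389765739440918)
[ 33.4 218. ] [0, 84, 105, 206, 8562] [ 0.6668279  -0.12364452] ((0.733567476272583, -0.14753183722496033), 0.15573155879974365)
[498.7 157.3] [486, 134, 26, 35, 402] [ 0.45580345 -0.61365306] ((0.4611876606941223, -0.620991587638855), 0.0277706366032362)
[475.4 235.1] [447, 209, 65, 58, 411] [ 0.40384746 -0.51700085] ((0.39874470233917236, -0.5214069485664368), 0.039586007595062256)
[324.2 259.8] [292, 225, 84, 118, 3099] [ 0.46709552 -0.3669376 ] ((0.4486812651157379, -0.3569187819957733), 0.05752735957503319)
[217.7 279.8] [202, 230, 34, 113, 1564] [ 0.5046366 -0.2673216] ((0.5024283528327942, -0.2640068531036377), 0.05325492471456528)
[ 14.  350.8] [0, 320, 31, 59, 834] [ 0.54194117 -0.06935587] ((0.5407944321632385, -0.07599306106567383), 0.029315438121557236)
[266.8 369.4] [58, 325, 399, 59, 9999] [ 0.41157812 -0.26630598] ((0.40640416741371155, -0.2520850896835327), 0.17748647928237915)
```

View pics/w5.png

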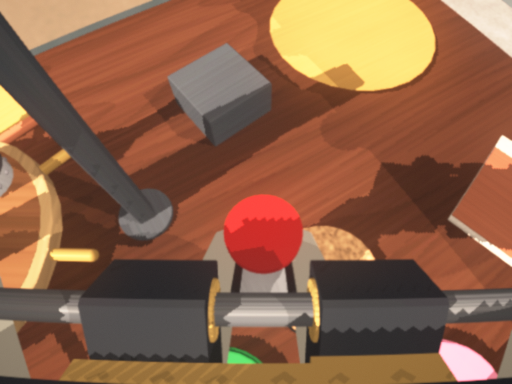

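The wrist view shows the gripped vase lip at (263,233) and the cork edge at about (340,240). The circle fit of that edge gives (0.449,-0.357), which agrees with the scene fit. I centre over (0.450,-0.358).

drive_tool(
  increments=[
    [[0.06,0.3,0.05],[0,0,0],-1],
    [[0.06,0.3,0.05],[0,0,0],-1],
    [[0.06,0.3,0.05],[0,0,0],-1],
    [[0.06,0.3,0.05],[0,0,0],-1],
    [[0,0,0],[0,0,0],-1],
  ],
)

```text
clock: 20.9
tcp_pos: [0.4602, -0.3632, 0.166]
tcp_rot: [-3.134, -0.712, -0.546]
wrist_force: [-0.6, -0.3, -1.2]
gripper_width: 0.0217
grasp_force: 20.0
```

```bash
cat > p.py <<'E'
from h import *
np.set_printoptions(precision=4,suppress=True)
s=env.observe();T=R.from_euler('xyz',s['tcp_rot']).as_matrix();g=s['tcp_pos']-.019*T[:,2]
print(s['joint_pos'].round(2),s['tcp_pos'],s['tcp_rot'],'grasp',g,'toolvec to pad',T.T@(np.array([.45,-.358,g[2]])-g)/.05,'up',T[2],s['wrist_force'],s['grasp_force'],s['clock'])
E
python3 p.py
```

```text
[-1.08  0.07  2.17  0.94  0.43  0.25] [ 0.4602 -0.3632  0.166 ] [-3.1344 -0.7124 -0.5456] grasp [ 0.4495 -0.3569  0.1803] toolvec to pad [0.0151 0.0147 0.0129] up [ 0.6536 -0.0054 -0.7568] [-0.6374 -0.2546 -1.1505] 19.990000426769257 20.9
```

drive_tool(
  increments=[
    [[-0.105,0,0.121],[0,0,0],-1],
    [[-0.105,0,0.121],[0,0,0],-1],
    [[-0.105,0,0.121],[0,0,0],-1],
    [[-0.105,0,0.121],[0,0,0],-1],
    [[-0.08,0,0.09],[0,0,0],-1],
  ],
)

```text
clock: 21.4
tcp_pos: [0.4605, -0.36, 0.1269]
tcp_rot: [-3.133, -0.711, -0.544]
wrist_force: [0.0, 0.7, -2.6]
gripper_width: 0.022
grasp_force: 20.0
```

drive_tool(
  increments=[
    [[0,0,0],[0,0,0],-1],
    [[0,0,0],[0,0,0],-1],
  ],
)

```text
clock: 21.6
tcp_pos: [0.4605, -0.3608, 0.1275]
tcp_rot: [-3.133, -0.711, -0.545]
wrist_force: [-0.5, 0.2, -1.7]
gripper_width: 0.0218
grasp_force: 20.0
```

```bash
python3 p.py
```

```text
[-1.08  0.14  2.22  1.19  0.37 -0.02] [ 0.4605 -0.3608  0.1275] [-3.1331 -0.7112 -0.5446] grasp [ 0.4498 -0.3545  0.1419] toolvec to pad [0.0298 0.0588 0.0251] up [ 0.6528 -0.0064 -0.7575] [-0.4863  0.2124 -1.7013] 19.99013900756836 21.6
```

drive_tool(
  increments=[
    [[-0.026,0.03,0.035],[0,0,0],-1],
    [[-0.026,0.03,0.035],[0,0,0],-1],
    [[-0.026,0,0.03],[0,0,0],-1],
    [[-0.026,0,0.03],[0,0,0],-1],
    [[0,0,0],[0,0,0],-1],
  ],
)

```text
clock: 22.1
tcp_pos: [0.4588, -0.3644, 0.1188]
tcp_rot: [-3.133, -0.711, -0.546]
wrist_force: [-0.5, -0.3, -1.5]
gripper_width: 0.0218
grasp_force: 20.0
```

drive_tool(
  increments=[
    [[-0.013,0,0.015],[0,0,0],-1],
    [[0,0,0],[0,0,0],-1],
  ],
)

```text
clock: 22.3
tcp_pos: [0.4589, -0.3645, 0.1181]
tcp_rot: [-3.134, -0.711, -0.545]
wrist_force: [0.1, -0.1, -1.1]
gripper_width: 0.0216
grasp_force: 20.0
```

```bash
python3 p.py
```

```text
[-1.09  0.16  2.23  1.26  0.37 -0.1 ] [ 0.4589 -0.3645  0.1181] [-3.1337 -0.7114 -0.5454] grasp [ 0.4482 -0.3582  0.1325] toolvec to pad [ 0.0215 -0.021   0.0187] up [ 0.6529 -0.006  -0.7574] [ 0.0967 -0.0645 -1.0602] 19.990526139736176 22.3
```

drive_tool(
  increments=[
    [[-0.013,0,0.015],[0,0,0],-1],
    [[0,0,0],[0,0,0],-1],
    [[0,0,0],[0,0,0],-1],
  ],
)

```text
clock: 22.6
tcp_pos: [0.459, -0.3645, 0.1172]
tcp_rot: [-3.134, -0.712, -0.545]
wrist_force: [-0.3, 0.6, -1.8]
gripper_width: 0.0218
grasp_force: 20.0
```

drive_tool(
  increments=[
    [[-0.013,0,0.015],[0,0,0],-1],
    [[0,0,0],[0,0,0],-1],
    [[0,0,0],[0,0,0],-1],
  ],
)

```text
clock: 22.9
tcp_pos: [0.4594, -0.365, 0.1172]
tcp_rot: [-3.134, -0.713, -0.545]
wrist_force: [-1.5, 2.6, 5.1]
gripper_width: 0.0215
grasp_force: 20.0
```

```bash
python3 p.py
```

```text
[-1.09  0.17  2.23  1.28  0.37 -0.12] [ 0.4594 -0.365   0.1172] [-3.1343 -0.7133 -0.545 ] grasp [ 0.4487 -0.3586  0.1315] toolvec to pad [ 0.012  -0.0243  0.0105] up [ 0.6544 -0.0055 -0.7562] [-1.5386  2.5547  5.0968] 19.991084039211273 22.9
```

The vase is on the pad: about 5 N upward at the predicted height. I release and withdraw along the tool axis.

drive_tool(
  increments=[
    [[0,0,0],[0,0,0],-0.45],
    [[0,0,0],[0,0,0],-0.2],
    [[0,0,0],[0,0,0],0.2],
    [[0,0,0],[0,0,0],0.5],
    [[0,0,0],[0,0,0],0.5],
  ],
  force=10,
)

```text
clock: 23.4
tcp_pos: [0.4589, -0.3645, 0.1161]
tcp_rot: [-3.134, -0.711, -0.545]
wrist_force: [-0.6, 0.3, -1.2]
gripper_width: 0.0528
grasp_force: 0.0
```

drive_tool(
  increments=[
    [[0,0,-0.2],[0,0,0],0.5],
    [[0,0,-0.4],[0,0,0],0.5],
    [[0,0,-0.5],[0,0,0],0.5],
    [[0,0,-0.5],[0,0,0],0.5],
    [[0,0,-0.5],[0,0,0],0.5],
  ],
)

```text
clock: 23.9
tcp_pos: [0.3992, -0.329, 0.1961]
tcp_rot: [-3.134, -0.711, -0.545]
wrist_force: [1.0, -0.2, 0.4]
gripper_width: 0.0698
grasp_force: 0.0
```

drive_tool(
  increments=[
    [[0,0,-0.5],[0,0,0],0.5],
    [[0,0,0],[0,0,0],0.5],
    [[0,0,0],[0,0,0],0.5],
  ],
)

```text
clock: 24.2
tcp_pos: [0.3858, -0.3218, 0.2151]
tcp_rot: [-3.135, -0.713, -0.545]
wrist_force: [-0.2, 0.1, -0.1]
gripper_width: 0.0697
grasp_force: 0.0
```

```bash
python3 p.py
python3 - <<'E'
from h import *
P={}
for n in('scene','side'):
    im=env.read_camera(n);c=env.get_calibration(n);cv2.imwrite(f'pics/{n}9.png',im[:,:,::-1])
    for b in blobs(im,(0,140,90),(5,255,255),15)+blobs(im,(175,140,90),(180,255,255),15):
        p=plane(c,b[0],.168);
        if abs(p[0]-.45)<.15 and abs(p[1]+.36)<.15: print(n,b[0],b[1],p)
im=env.read_camera('wrist');c=env.get_calibration('wrist')
for b in blobs(im,(0,150,80),(5,255,255),60)+blobs(im,(175,150,80),(180,255,255),60):print('wrist',b[0],b[1],plane(c,b[0],.17))
E
```

```text
[-1.26 -0.19  2.25  0.78  0.67  0.32] [ 0.3858 -0.3218  0.2151] [-3.1352 -0.713  -0.5452] grasp [ 0.3751 -0.3155  0.2295] toolvec to pad [ 1.3023 -0.0421  1.1266] up [ 0.6541 -0.0048 -0.7564] [-0.2196  0.1191 -0.1216] 0.0 24.2
scene [117.4 235. ] [112, 231, 11, 9, 81] [ 0.44870081 -0.3586841   0.168     ]
scene [132.  267.4] [122, 261, 19, 10, 42] [ 0.55665584 -0.35352759  0.168     ]
side [314.6 147.8] [310, 145, 10, 6, 46] [ 0.44891402 -0.35929296  0.168     ]
wrist [262.8 165.4] [242, 147, 42, 38, 1300] [ 0.44757123 -0.35586099  0.17      ]
wrist [265.  238.6] [240, 225, 50, 21, 227] [ 0.39729074 -0.32755621  0.17      ]
```

All three views put the lip at (0.449,-0.358) at the right height, so the vase is upright and centred, and the gripper is clear. I hand in.

```bash
python3 -c "
from plant import env
print(env.finish_job())"
```

```text
the job is handed in; nothing more can be done
None
```

The job is handed in, with no verdict returned: the red-banded vase was turned to the front and set down upright on the cork pad, within a few millimetres of its middle by camera, and released at about 24 s of the 72 s allowed.

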